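# Load the filter cell and hold the slide at the mark

## Robot

A 6-joint arm with a two-finger parallel gripper is mounted at the origin on the work surface. World frame = base frame: x ahead of the robot, y to its left, z up, the work surface at z = 0. Lengths are in m, angles in degrees, forces in N, time in s.
With the tool pointing down it reaches from about 0.3 to 0.875 m from the base axis. Payload 4.2 kg.
Tool frame: the origin (TCP) lies on the mounting face of the last link; the fingertips stand 173 mm ahead of it and the grasp point (between the pads) lies 155 mm ahead of it (arm.tips_ahead is the distance from the TCP to the fingertips, in m); z points along the fingers, y is the line along which they close (so a half turn about z gives the same grasp; the last joint's range is limited). The gripper opens to 85 mm and grips with 20 to 120 N. Pads are 22 mm wide; open, the fingers measure 114 mm over their backs; the gripper's body (76 mm by 85 mm) begins 54 mm behind the grasp point. The pads swing forward as they close: fully open they stand 13 mm farther back than shut.
Start: joints at [-69.614, 18.312, 89.639, -0, 72.044, -1.146], TCP at [0.211, -0.535, 0.405] pointing down, gripper open.
Joint ranges: [-177.97, 177.97], [-48.28, 115.42], [12.27, 149.76], [-77.06, 257.06], [2.81, 150.46], [-146.56, 146.56]. Speed limits (degrees/s): [147.25, 147.25, 180, 180, 180, 180].

## Interface

Orientations are given as [roll, pitch, yaw] about the fixed x, y, z axes, in that order (R = Rz(yaw) Ry(pitch) Rx(roll)).
In Python, from cell import arm, fingers, imaging, hand_in gives the robot as it stands. Calls block until the motion is done:
- arm.movep(position, orientation): joint-space move of the TCP to a pose.
- arm.movel(position, ori=None, feed=0.15): straight line of the TCP; ori=None keeps the orientation; feed is the mean speed in m/s.
- arm.set_joints(angles): joint-space move.
- fingers.open_jaws() and fingers.close_gripper(): open the fingers fully, or close them until they stop; the grip force is fixed at half the most.
- arm.dwell(seconds).
- arm.inverse_kinematics(position, orientation): joint angles nearest the present ones, or None.
- arm.get_state(): the state.
- imaging.read_camera(name): name is "scene" or "top"; returns (picture, depth): 420x560x3 uint8, blue, green, red; 420x560 float32, m along the optical axis (not along the pixel's ray), 0 where there is no reading.
- imaging.get_calibration(name): a dict with "K" (3x3 intrinsics, pixels), "dist_coeffs" ([k1, k2, p1, p2, k3] as OpenCV has them; the pictures are not rectified), "extrinsics" (4x4, takes a point from world to camera coordinates). Camera axes: x right, y up, looking along -z (the intrinsics and any distortion apply to the point x, -y, -z); pixel columns grow to the right and rows downward; lengths in m; the calibration is good to about 2 mm. A picture is of the moment at which its call begins. get_calibration takes no time and is no camera call.
A pose or a line that the arm cannot do raises arm.PlanningError and nothing moves.
- hand_in(): hands the job in; it is judged then, once.
The state is a dict: "time": time; "q": joint angles; "joint_velocities": joint speeds; "joint_efforts": joint torques, N m; "eef_pos": TCP position; "tcp_rot": TCP orientation; "force": force on the tool from outside, world axes, zero at the start; "wrist_torque": the same for the moment, N m; "grip_width": opening from 0.0 (shut) to 1.0 (fully open); "grip_force": force on a finger pad.
Only numpy, scipy, OpenCV 4.12 (cv2) and the standard library are available. Lean on these libraries where they do the work, as an engineer would, in place of code of your own. Each camera call takes 0.05 s, during which the arm holds its last target. There are 200 camera calls.

## Task

Set the rectangular blue filter cell flat into the pocket of the checking box's slide, let go of it, and swing the locking lever fully shut over it. Then take the slide's upright pull, draw the spring-return slide out until its index line stands at the nose of the brass mark, and keep it there: finish while still holding the pull with the gripper. Leave the other things on the bench where they are.

Things in the scene. Friction and masses are not known exactly. Their poses are not given: they have to be found in the camera images.
- cell: the filter cell to load: blue plastic block with flat sides, 34 mm along its x, 46 mm along its y, 24 mm high, a round black-rimmed glass on top; 40 to 85 g; lies flat on the bench among the loose optics, at any yaw. Origin: centre of its underside. A half turn makes no difference.
- fixture: the checking box, fixed: walnut base 340 x 144 mm, 20 mm thick, two dark rails (tops 34 mm above the bench) and a walnut case 65 mm high at its far end. Origin: on the bench, right under the pocket centre of the slide at home; base from x = -185 to +155 mm, case from x = +68 mm on. The slide is pulled out along -x (roughly towards the robot).
- tray (a joint): travel of the spring-return slide in m: 0 home, grows as it is pulled along the fixture's -x, stop at 0.085. The spring pulls it home with 3.6 N plus 0.06 N per mm; let go, it runs back. The slide: aluminium block from 100 mm before the pocket centre to 45 mm behind it, 104 mm wide, top 44 mm above the bench; it carries pocket, lever, pull and index line.
- tray_pocket (a point): centre of the floor of the pocket in the slide, 34 mm above the bench; x, y axes as the fixture's. The pocket is 38 mm (x) by 50 mm (y), 10 mm deep, grey felt on its floor; a seated cell stands 14 mm out of it, its 34 mm side along x.
- lever (a joint): angle in rad of the locking lever about its vertical pivot: at 0 it is open and points along the fixture's -x; grows anticlockwise seen from above; stops at -0.5 (outwards) and 1.57 (shut, pointing along the fixture's -y over the middle of the cell). Starts open, -0.45 to 0.2; stays where left; takes about 1.2 N at the knob.
- lever_pivot (a point): top of the lever at its pivot, 65 mm above the bench, 42 mm to the +y side of the pocket centre (on the slide, moves with it). The bar is a dark steel strip 11 mm wide, 5 mm thick, its underside 60 mm above the bench, 2 mm above a seated cell; it ends 53 mm from the pivot.
- lever_knob (a point): top centre of the upright knob on the lever, 45 mm from the pivot, 12 mm across, 22 mm high, from 65 to 87 mm above the bench.
- pull_top (a point): centre of the top of the slide's pull, an upright black tab on the slide, 85 mm before the pocket centre: 12 mm thick along the fixture's x, 26 mm wide along y, 36 mm high, from 44 to 80 mm above the bench. Moves with the slide.
- tray_index (a point): the slide's index line: a black line 3 mm wide along y on the slide's top and its -y edge; this point is its outer end at the top of the -y edge, 44 mm above the bench, 33 mm before the pocket centre. Moves with the slide.
- mark: the mark: fixed brass index block on the -y rail with a nose 10 mm wide (x) that points at the slide's -y edge, top 46 mm above the bench. Origin: middle of the nose's tip, at its top; axes as the fixture's. With the slide home it lies 35 to 65 mm to the -x side of the index line; its place along the rail differs from start to start.
- eyepiece: bystander: chrome barrel eyepiece standing upright, 42 mm across, 68 high. Origin: centre of its underside.
- barlow: bystander: squat black Barlow lens standing upright, 46 mm across, 44 high. Origin: centre of its underside.
- dust_cap: bystander: brass dust cap, a disc 42 mm across, 15 high. Origin: centre of its underside.
- round_filter: bystander: round blue plastic filter ring, 50 mm across, 38 mm hole, 10 high. Origin: centre of its underside.
- wide_eyepiece: bystander: black wide eyepiece standing upright, 52 mm across, 56 high. Origin: centre of its underside.
- screwdriver: bystander: screwdriver 150 mm long lying on the bench, to the left of the box. Origin: on its length, at its underside.
Mind the look-alikes: they are no part of the job. Of the things like the cell, leave any that is orange; of the rest the larger one is meant.

How it is judged:
By the outcome, as a careful person would: the job done as asked, in the order asked, and still so for the second after the job is handed in, while the arm keeps its last pose, push and grip.
It also fails if it takes over 54 s, if anything falls off the work surface, if the arm or the gripper's body presses on something with over 40 N, if the wrist force passes 120 N, or if a joint passes its speed limit or range.

## Working session

There is one attempt and no reset: what is moved stays moved. The work goes in short steps, each a Python script; the robot and the scene stay as the last script left them, time stands still between calls to the robot, and variables do not carry over. Pictures are saved under pics/ and viewed, at most 10 in all, crops included, and the job is handed in when it is done.

```bash
ls; mkdir -p pics; cat > h.py <<'E'
import numpy as np, cv2
from cell import arm, fingers, imaging, hand_in
def snap(cam,tag):
    im,d=imaging.read_camera(cam); cv2.imwrite(f'pics/{tag}.png',im); np.save(f'pics/{tag}.npy',d); return im,d
def ray(cam,uv):
    c=imaging.get_calibration(cam); E=np.array(c['extrinsics'])
    p=cv2.undistortPoints(np.array(uv,float).reshape(-1,1,2),np.array(c['K']),np.array(c['dist_coeffs'])).reshape(-1,2)
    r=np.c_[p[:,0],-p[:,1],-np.ones(len(p))]
    R=E[:3,:3]; return -R.T@E[:3,3], r@R
def atz(cam,uv,z):
    o,r=ray(cam,uv); t=(np.broadcast_to(z,len(r))-o[2])/r[:,2]; return o+r*t[:,None]
def atd(cam,uv,d):
    o,r=ray(cam,uv); return o+r*np.array([d[int(round(v)),int(round(u))] for u,v in uv])[:,None]
def proj(cam,P):
    c=imaging.get_calibration(cam); E=np.array(c['extrinsics']); p=np.atleast_2d(P)@E[:3,:3].T+E[:3,3]
    q=p*[1,-1,-1]
    return cv2.projectPoints(q,np.zeros(3),np.zeros(3),np.array(c['K']),np.array(c['dist_coeffs']))[0].reshape(-1,2)
E
python3 - <<'E'
from h import *
for c in('scene','top'):
    im,d=snap(c,c+'0'); o,_=ray(c,[(280,210)]); print(c,o,atz(c,[(280,210)],0),imaging.get_calibration(c)['K'][0])
print(arm.get_state())
E
```

```text
pics
scene [ 0.98608757 -0.37323091  0.87759033] [[0.49690724 0.04707615 0.        ]] [398.3953016    0.         281.65234308]
top [ 0.46504326 -0.02010783  1.27039305] [[ 0.5365201  -0.01942577  0.        ]] [493.46708637   0.         279.49237821]
{'time': 0.1, 'q': array([-6.96145005e+01,  1.83464819e+01,  8.96985273e+01,  9.13028398e-04,
        7.20430902e+01, -1.14456500e+00]), 'joint_velocities': array([ 0.05451151, -0.09347126, -0.07755587, -0.08088452,  0.01301653,
       -0.03771054]), 'joint_efforts': array([-6.68316043e-04, -4.16407943e+01, -2.34704196e+01, -4.93156381e-05,
        4.90610517e-03, -1.09231809e-05]), 'eef_pos': array([ 0.21098268, -0.53473458,  0.40398714]), 'tcp_rot': array([-1.79911936e+02, -2.62774021e-03,  2.15297804e+01]), 'force': array([ 0.70535434,  0.0425345 , -0.39833303]), 'wrist_torque': array([-0.04106046,  0.01148285, -0.03003014]), 'grip_force': 0.0, 'grip_width': 0.9985997881014219}
```

View pics/scene0.png

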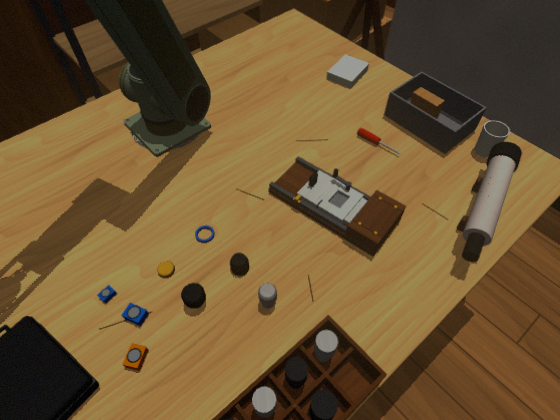

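View pics/top0.png

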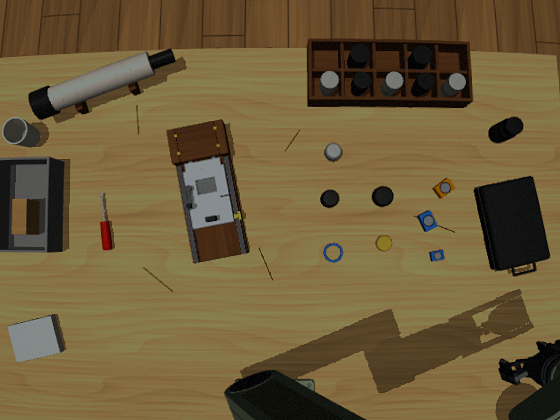

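Top view: larger blue cell at about (428,221), small blue at (437,256), orange at (444,188). The box runs from (197,140) to (221,245), with the brass mark near (239,215). I'll enlarge the crops.

```bash
python3 - <<'E'
import cv2,numpy as np
im=cv2.imread('pics/top0.png')
a=cv2.resize(im[115:270,160:255],None,fx=3.85,fy=3.85,interpolation=cv2.INTER_CUBIC)
b=cv2.resize(im[196:246,405:455],(400,400),interpolation=cv2.INTER_CUBIC)
o=np.zeros((600,800,3),np.uint8);o[:a.shape[0],:a.shape[1]]=a[:600];o[:400,400:800]=b
print(a.shape)
o=cv2.convertScaleAbs(o,alpha=1.5)
cv2.imwrite('pics/c1.png',o)
s=cv2.imread('pics/scene0.png')[150:255,260:410]
cv2.imwrite('pics/c2.png',cv2.convertScaleAbs(cv2.resize(s,None,fx=5.3,fy=5.3,interpolation=cv2.INTER_CUBIC),alpha=1.5))
E
```

```text
(597, 366, 3)
```

View pics/c1.png

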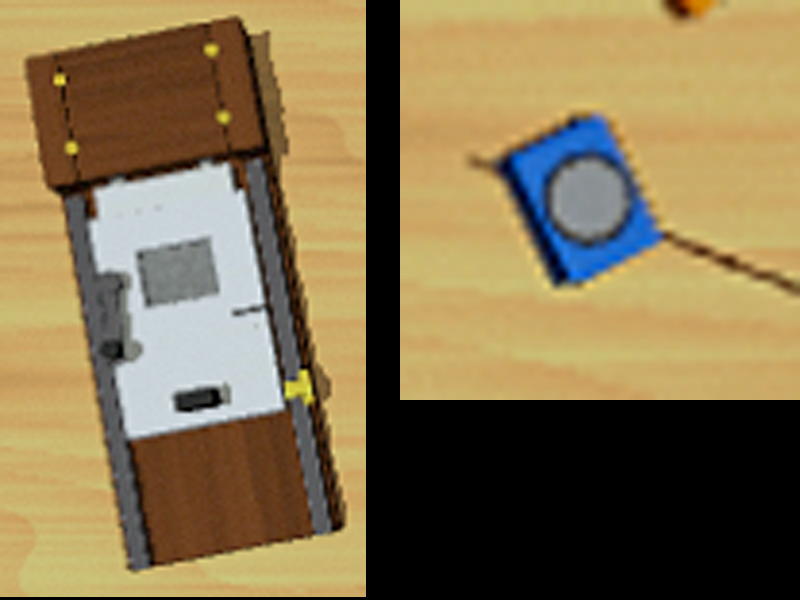

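View pics/c2.png

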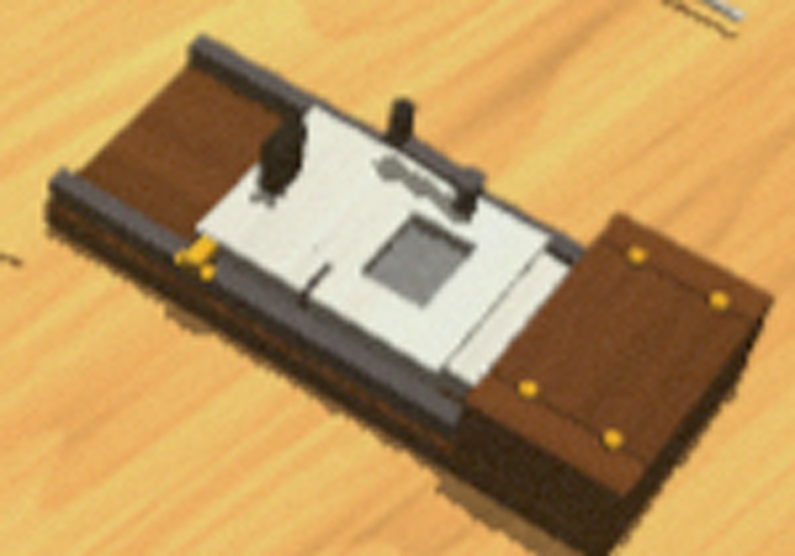

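Crops: the pocket rim, slide front, index line, brass nose, case corners and knob are all readable. In the c1 crop the index end is (266,307), the nose tip (287,388), the knob (115,350) and the pull (198,400). Next I'll fit the fixture pose using both cameras.

```bash
cat > fit.py <<'E'
from h import *
from scipy.optimize import least_squares
top={'f':3.85,'o':(160,115),'p':[((137,250),19,25,44),((210,238),19,-25,44),((218,293),-19,-25,44),((147,306),-19,25,44),((266,307),-33,-52,44),((198,400),-85,0,80),
 ((128,438),-100,52,44),((284,410),-100,-52,44),((25,60),155,'w',65),((239,17),155,'-w',65),((267,150),68,'-w',65),((57,190),68,'w',65)]}
sc={'f':5.3,'o':(260,150),'p':[((362,270),-19,-25,44),((417,213),-19,25,44),((475,248),19,25,44),((420,306),19,-25,44),((305,298),-33,-52,44),((288,125),-85,0,80),
 ((310,106),-100,52,44),((198,228),-100,-52,44),((620,212),68,'w',65),((772,298),155,'w',65),((622,497),155,'-w',65)]}
S={'top':top,'scene':sc}
def px(cam,uv): d=S[cam]; return (np.array(uv,float)+.5)/d['f']-.5+d['o']
def F(P,x):
    c,s=np.cos(x[2]),np.sin(x[2]); P=np.atleast_2d(P); return np.c_[x[0]+c*P[:,0]-s*P[:,1],x[1]+s*P[:,0]+c*P[:,1],P[:,2]]
def inv(W,x):
    c,s=np.cos(x[2]),np.sin(x[2]); d=np.atleast_2d(W)[:,:2]-x[:2]; return np.c_[c*d[:,0]+s*d[:,1],-s*d[:,0]+c*d[:,1]]
def res(x,cams=('top','scene')):
    r=[]
    for cam in cams:
        L=S[cam]['p']; P=np.array([[a,{'w':x[3],'-w':-x[3]}.get(b,b) if isinstance(b,str) else b/1e3,z/1e3] for _,a,b,z in L]); P[:,0]/=1e3
        r.append(proj(cam,F(P,x))-px(cam,[q[0] for q in L]))
    return np.concatenate(r).ravel()
if __name__=='__main__':
    x0=[.58,.19,.2,.07]
    for cams in (('top','scene'),('top',),('scene',)):
        s=least_squares(res,x0,args=(cams,),loss='soft_l1'); x=s.x
        print(cams,x.round(4),np.degrees(x[2]).round(2)); print(res(x,cams).reshape(-1,2).round(1).tolist())
        if len(cams)==2: X=x
    np.save('X.npy',X); x=X
    for cam,k,pv,m in (('top',(115,350),(110,282),(287,388)),('scene',(402,102),(466,176),(213,240))):
        print(cam,'knob',inv(atz(cam,[px(cam,k)],.087),x),'pivot',inv(atz(cam,[px(cam,pv)],.065),x),'mark',inv(atz(cam,[px(cam,m)],.046),x))
    im=cv2.imread('pics/top0.png'); h=cv2.cvtColor(im,cv2.COLOR_BGR2HSV)
    roi=np.zeros(im.shape[:2],np.uint8); roi[200:240,410:450]=1
    b=((h[...,0]>100)&(h[...,0]<125)&(h[...,1]>150)&(h[...,2]>70)).astype(np.uint8)*roi
    c=max(cv2.findContours(b,cv2.RETR_EXTERNAL,cv2.CHAIN_APPROX_NONE)[0],key=cv2.contourArea)
    q=cv2.boxPoints(cv2.minAreaRect(c)); W=atz('top',q,.024); print('cell',W.mean(0),W.round(4).tolist(),np.linalg.norm(np.diff(W,axis=0),axis=1))
    e=W[1]-W[0],W[2]-W[1]; print([np.degrees(np.arctan2(v[1],v[0])) for v in e])
    print(arm.tips_ahead)
E
python3 fit.py
```

```text
('top', 'scene') [0.5959 0.166  0.1829 0.071 ] 10.48
[[-0.4, 0.6], [0.2, -0.0], [0.8, 0.5], [-0.3, 0.9], [-0.1, 0.4], [-1.2, -0.1], [-0.3, 0.4], [0.0, -0.1], [0.1, -0.5], [0.2, -0.3], [-1.0, -1.0], [-2.5, -0.5], [-0.9, 0.7], [-0.8, -0.2], [0.3, 0.1], [0.2, 1.0], [-0.4, -0.8], [-0.9, 1.7], [0.6, 0.3], [-0.7, 0.1], [-0.7, 0.1], [0.5, 0.3], [0.3, 0.3]]
('top',) [0.5959 0.1652 0.1846 0.0707] 10.58
[[-0.1, 0.6], [0.4, -0.0], [1.1, 0.5], [-0.0, 0.9], [0.2, 0.3], [-0.8, -0.1], [0.1, 0.4], [0.4, -0.1], [0.5, -0.5], [0.2, -0.3], [-0.9, -1.1], [-2.1, -0.5]]
('scene',) [0.5955 0.1672 0.1783 0.0712] 10.22
[[-0.7, 0.3], [-0.5, -0.5], [0.5, -0.2], [0.4, 0.7], [-0.2, -1.2], [-0.6, 1.3], [1.0, -0.1], [-0.4, -0.4], [-0.4, -0.1], [0.7, 0.1], [0.2, 0.1]]
top knob [[-0.04551618  0.04213436]] pivot [[0.00025953 0.04142558]] mark [[-0.08660121 -0.05656225]]
scene knob [[-0.0471519   0.04883031]] pivot [[-0.00340334  0.04517151]] mark [[-0.08729681 -0.05352013]]
cell [ 0.50675481 -0.39752391  0.024     ] [[0.5197, -0.3728, 0.024], [0.5339, -0.4025, 0.024], [0.4938, -0.4223, 0.024], [0.4797, -0.3925, 0.024]] [0.03294631 0.0447497  0.03294794]
[np.float64(-64.45698252119226), np.float64(-153.79165691865276)]
0.1734
```

```bash
python3 - <<'E'
from h import *
D=lambda y:[180,0,y]
c=[.5068,-.3975]
arm.movep([*c,.25],D(116.1)); arm.movel([*c,.182],feed=.1)
s=arm.get_state(); print(s['time'],s['eef_pos'],s['force'])
fingers.close_gripper(); s=arm.get_state(); print(s['time'],s['grip_width'],s['grip_force'],s['force'])
im,d=snap('scene','s1')
u=proj('scene',[*c,.012])[0]; print(u)
x,y=u.astype(int); cr=im[max(0,y-50):y+25,max(0,x-50):x+50]
cv2.imwrite('pics/s1c.png',cv2.convertScaleAbs(cv2.resize(cr,None,fx=8,fy=8,interpolation=cv2.INTER_CUBIC),alpha=1.6))
E
```

```text
2.2833 [ 0.50696968 -0.397823    0.18254182] [ 0.07551082 -0.46996808 -0.47559443]
2.7417 0.519755623490806 63.238288164138794 [-0.20417452 -0.33252089  5.46481311]
[134.94311148 314.1300397 ]
```

View pics/s1c.png

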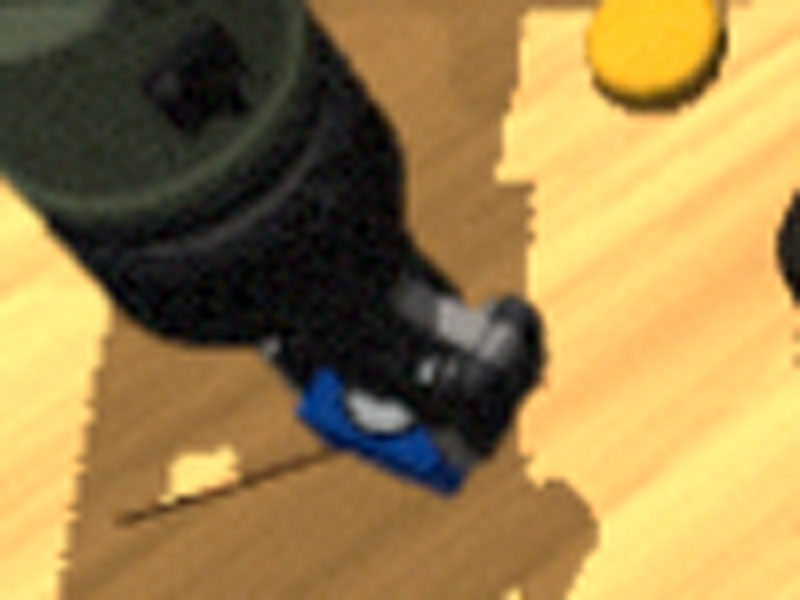

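The squeeze holds the cell, with the finger bottom at about crop (485,460). I'll convert that to a tip height, then regrip across the 34 mm side.

```bash
python3 - <<'E'
from h import *
c=np.array([.5070,-.3978]);a=np.radians(26.1);L=np.array([np.cos(a),np.sin(a)]);N=np.array([L[1],-L[0]])
o=np.array([134-50,314-50])
for s in(1,-1):
  for z in (0,.004,.008,.012,.016,.024):
    print(s,z,[( (proj('scene',[*(c+s*L*.023+N*w),z])[0]-o)*8+3.5).round().tolist() for w in(.011,-.011,.017)])
E
```

```text
1 0 [[469.0, 486.0], [513.0, 417.0], [457.0, 506.0]]
1 0.004 [[465.0, 481.0], [509.0, 412.0], [452.0, 500.0]]
1 0.008 [[461.0, 476.0], [506.0, 406.0], [448.0, 495.0]]
1 0.012 [[457.0, 471.0], [502.0, 401.0], [444.0, 490.0]]
1 0.016 [[452.0, 466.0], [498.0, 396.0], [440.0, 485.0]]
1 0.024 [[444.0, 455.0], [490.0, 385.0], [431.0, 475.0]]
-1 0 [[333.0, 426.0], [378.0, 359.0], [320.0, 445.0]]
-1 0.004 [[328.0, 421.0], [374.0, 353.0], [315.0, 440.0]]
-1 0.008 [[324.0, 416.0], [370.0, 348.0], [311.0, 435.0]]
-1 0.012 [[319.0, 410.0], [365.0, 342.0], [306.0, 429.0]]
-1 0.016 [[314.0, 405.0], [361.0, 337.0], [302.0, 424.0]]
-1 0.024 [[305.0, 394.0], [352.0, 325.0], [292.0, 413.0]]
```

```bash
python3 - <<'E'
from h import *
D=lambda y:[180,0,y]
c=[.5070,-.3978]
fingers.open_jaws()
arm.movel([*c,.215],feed=.15); arm.movep([*c,.215],D(25.8)); arm.movel([*c,.181],feed=.1)
fingers.close_gripper(); s=arm.get_state(); print(s['time'],s['eef_pos'],s['grip_width'],s['grip_force'])
z0=s['eef_pos'][2]
arm.movel([*c,.32],feed=.2)
f=[.5957,.166]
arm.movep([*f,.32],D(100.45)); arm.movel([*f,z0+.046],feed=.15)
arm.dwell(.2); s=arm.get_state(); print(s['time'],s['eef_pos'],s['grip_width'],s['force'])
snap('top','t2'); snap('scene','s2')
f0=s['force']
for k in range(12):
    z=z0+.046-.0015*(k+1); arm.movel([*f,z-.0005],feed=.03)
    s=arm.get_state(); df=s['force']-f0; print(round((s['eef_pos'][2]-z0)*1e3,1),df.round(1),(s['eef_pos'][:2]-f).round(4))
    if df[2]>8: break
print(s['time'])
snap('top','t3'); im,d=snap('scene','s3')
E
python3 - <<'E'
import cv2
im=cv2.imread('pics/s3.png')[110:260,240:440]
cv2.imwrite('pics/s3c.png',cv2.convertScaleAbs(cv2.resize(im,(800,600),interpolation=cv2.INTER_CUBIC),alpha=1.6))
E
```

```text
6.0667 [ 0.50724718 -0.39800906  0.18180915] 0.37853597908889225 60.99873661994934
9.925 [0.59591286 0.16594677 0.22833763] 0.3805876261970633 [ 0.04628849 -0.11791237  0.25418521]
43.9 [ 0.3  0.1 -1.1] [-0.  0.]
42.4 [ 0.4  0.1 -1.1] [0.0001 0.    ]
40.9 [-0.1 -0.4 -1.7] [ 0. -0.]
39.4 [ 0.4  0.8 -1.8] [ 0. -0.]
37.9 [ 1.   0.6 -1.2] [ 0. -0.]
36.4 [ 0.4 -0.1 -1.6] [0. 0.]
35.1 [-0.   0.9  0. ] [0. 0.]
35.1 [-2.8  0.4  8.5] [-0.  0.]
12.025
```

View pics/s3c.png

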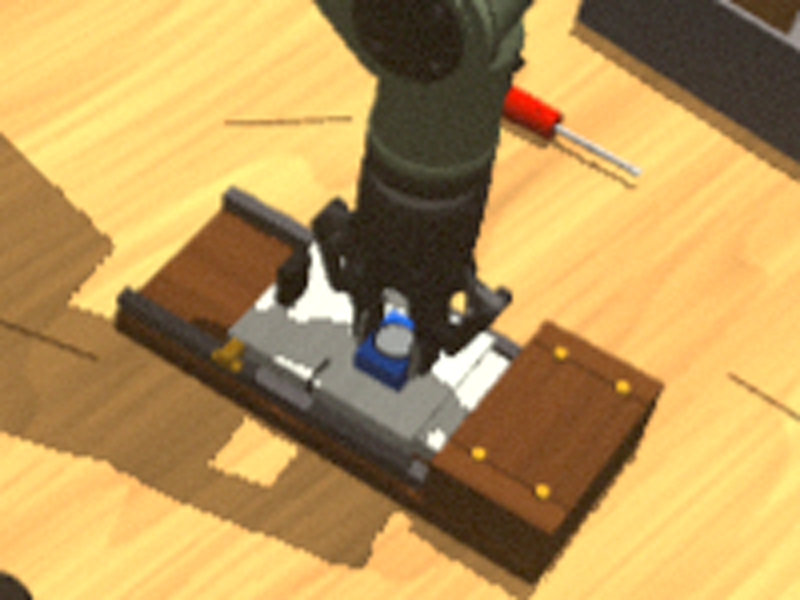

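The cell went 9 mm into the pocket without resistance and stopped at floor height. Next: release it, then grip the knob and swing the lever.

```bash
python3 - <<'E'
from h import *
from fit import F,inv
X=np.array([.5957,.166,np.radians(10.45)])
D=lambda y:[180,0,y]
fingers.open_jaws(); f=[.5957,.166]
arm.movel([*f,.30],feed=.2)
k=F([-.045,.042,.30],X)[0]
arm.movep(k,D(10.45)); 
im,d=snap('scene','s4'); imt,dt=snap('top','t4')
u=proj('scene',F([[-.0,-.01,.058],[0.,.0,.058]],X)); print(inv(atd('scene',u,d),X),atd('scene',u,d)[:,2])
k[2]=.240; arm.movel(k,feed=.15); fingers.close_gripper()
s=arm.get_state(); print(s['time'],s['grip_width'],s['grip_force'],s['force'])
im2,_=snap('scene','s5')
o=np.hstack([cv2.resize(i[110:260,265:415],(400,400),interpolation=cv2.INTER_CUBIC) for i in(im,im2)])
cv2.imwrite('pics/s45.png',cv2.convertScaleAbs(o,alpha=1.6))
E
```

```text
[[ 0.00236507 -0.01488619]
 [ 0.00053998 -0.00113447]] [0.06477501 0.05954685]
16.0583 0.10912875874785614 58.56146156787872 [-2.34615517  0.62322378  3.76024342]
```

View pics/s45.png

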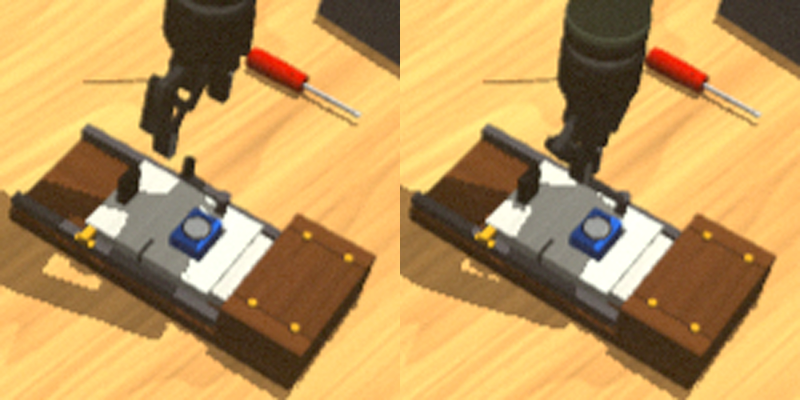

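The cell sits flat in the pocket and the knob is gripped. Now the arc, with force monitoring.

```bash
python3 - <<'E'
from h import *
from fit import F
X=np.array([.5957,.166,np.radians(10.45)])
s0=arm.get_state(); n=0
for deg in list(range(9,82,9))+[85,88,90,91,92,93]:
    t=np.radians(deg); p=F([-.045*np.cos(t),.042-.045*np.sin(t),.240],X)[0]
    arm.movel(p,[180,0,10.45+deg],feed=.06 if deg<82 else .02)
    s=arm.get_state(); df=s['force']-s0['force']
    c,q=np.cos(X[2]),np.sin(X[2]); fx=c*df[0]+q*df[1]; fy=-q*df[0]+c*df[1]
    print(deg,round(s['time'],1),'fx,fy,fz',round(fx,1),round(fy,1),round(df[2],1),s['wrist_torque'].round(2),round(s['grip_width'],3))
    if deg>85 and fx<-12: break
    if np.linalg.norm(df)>40: break
E
```

```text
9 16.4 fx,fy,fz -0.1 -2.1 0.8 [-0.08  0.3   0.07] 0.111
18 16.7 fx,fy,fz -0.6 -2.7 1.4 [-0.2   0.18 -0.02] 0.11
27 17.0 fx,fy,fz 1.2 -1.8 0.5 [-0.25  0.14  0.02] 0.111
36 17.3 fx,fy,fz 1.2 -3.6 1.7 [-0.24  0.04 -0.02] 0.108
45 17.6 fx,fy,fz 1.0 -3.7 1.5 [-0.31 -0.04 -0.04] 0.107
54 18.0 fx,fy,fz 1.3 -4.5 0.1 [-0.37 -0.15  0.  ] 0.114
63 18.3 fx,fy,fz 2.2 -4.5 0.6 [-0.44 -0.24 -0.09] 0.113
72 18.6 fx,fy,fz 2.7 -5.5 0.5 [-0.53 -0.35 -0.08] 0.108
81 18.9 fx,fy,fz 3.9 -6.0 0.6 [-0.61 -0.55 -0.14] 0.117
85 19.2 fx,fy,fz 4.0 -5.5 1.0 [-0.66 -0.48 -0.1 ] 0.112
88 19.5 fx,fy,fz 4.8 -7.1 1.0 [-0.64 -0.57 -0.11] 0.112
90 19.7 fx,fy,fz 3.9 -7.5 0.1 [-0.64 -0.54 -0.11] 0.113
91 20.0 fx,fy,fz 5.0 -6.3 0.7 [-0.7  -0.51 -0.18] 0.109
92 20.2 fx,fy,fz 2.8 -6.2 1.4 [-0.75 -0.32 -0.18] 0.114
93 20.5 fx,fy,fz 1.3 -6.3 2.5 [-0.8  -0.16 -0.24] 0.111
```

Stop contact appears to be beginning, so I'll push a little further in +x until it's clear.

```bash
python3 - <<'E'
from h import *
from fit import F
X=np.array([.5957,.166,np.radians(10.45)])
c,q=np.cos(X[2]),np.sin(X[2])
for dx in (3,4,5,6,7,8):
    p=F([dx*1e-3,-.003,.240],X)[0]; arm.movel(p,[180,0,102.5],feed=.02); f=arm.get_state()
    F_=f['force']; fx=c*F_[0]+q*F_[1]; print(dx,round(fx,1),round(-q*F_[0]+c*F_[1],1),round(f['grip_width'],3))
    if fx<-14: break
fingers.open_jaws(); s=arm.get_state(); print(s['time'],s['force'])
p=s['eef_pos'].copy(); p[2]=.32; arm.movel(p,feed=.2)
pu=F([-.085,0,.32],X)[0]; arm.movep(pu,[180,0,100.45])
im,_=snap('scene','s6'); imt,_=snap('top','t6'); print(arm.get_state()['time'])
a=cv2.resize(im[130:260,270:410],(420,390),interpolation=cv2.INTER_CUBIC); b=cv2.resize(imt[130:260,155:255],(300,390),interpolation=cv2.INTER_CUBIC)
cv2.imwrite('pics/s6c.png',cv2.convertScaleAbs(np.hstack([a,b]),alpha=1.6))
E
```

```text
3 -1.6 -4.5 0.11
4 -4.1 -4.2 0.117
5 -5.5 -4.4 0.108
6 -7.0 -4.6 0.112
7 -9.5 -5.0 0.113
8 -10.8 -4.6 0.111
22.675 [-0.51808065 -0.49951468  0.00132085]
23.7833
```

View pics/s6c.png

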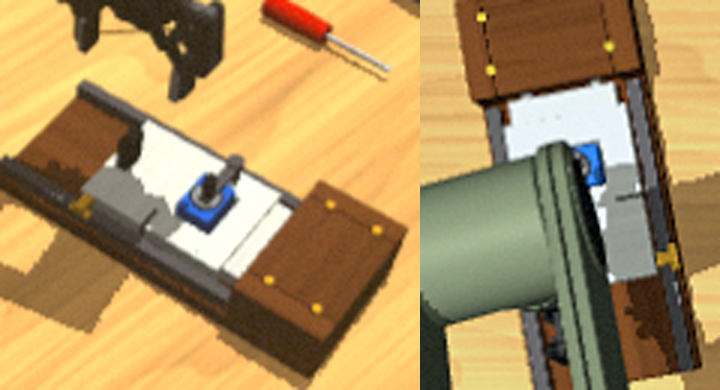

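The lever lies shut over the cell. Next: check the knob angle from the picture, then grip the pull and draw it.

```bash
python3 - <<'E'
from h import *
from fit import F,inv
X=np.array([.5957,.166,np.radians(10.45)])
print('knob',inv(atz('scene',[(270+210/3,130+179/3)],.087),X))
p=F([-.085,0,.224],X)[0]; arm.movel(p,feed=.2); fingers.close_gripper()
s=arm.get_state(); print(s['time'],s['grip_width'],s['force'])
arm.movel(F([-.085-.053,0,.224],X)[0],feed=.06); arm.dwell(.3)
s=arm.get_state(); print(s['time'],s['grip_width'],inv(s['eef_pos'],X),s['force'])
im,_=snap('scene','s7'); imt,_=snap('top','t7')
a=cv2.resize(im[180:230,270:345],(600,400),interpolation=cv2.INTER_CUBIC); b=cv2.resize(imt[195:235,220:260],(400,400),interpolation=cv2.INTER_CUBIC)[:,:200*1]
b=cv2.resize(imt[195:235,225:245],(200,400),interpolation=cv2.INTER_CUBIC)
cv2.imwrite('pics/s7c.png',cv2.convertScaleAbs(np.hstack([a,b]),alpha=1.7))
E
```

```text
knob [[ 0.00189908 -0.0035757 ]]
25.0833 0.1292478974433052 [5.08964138 0.52055341 1.99649507]
26.4167 0.1258463786372443 [[-0.13690604 -0.00016334]] [ 7.0455107  -1.01294009  0.91716402]
```

View pics/s7c.png

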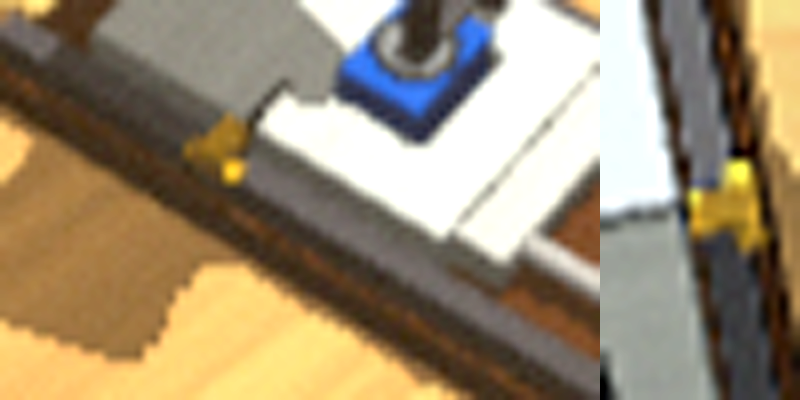

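Knob is at the shut angle (estimated (2,-4) mm against (0,-3)). The slide is near the mark, with the index still about 1–2 mm on the +x side. I'll measure by resampling both views into fixture coordinates.

```bash
cat > meas.py <<'E'
from h import *
from fit import F,inv
X=np.array([.5957,.166,np.radians(10.45)])
xs=np.arange(-.115,-.065,.00025)
def prof(cam,im,y,z):
    u=proj(cam,F(np.c_[xs,np.full_like(xs,y),np.full_like(xs,z)],X)).astype(np.float32)
    return cv2.remap(im,u[:,0][None],u[:,1][None],cv2.INTER_CUBIC)[0].astype(float)
def meas(tag):
  for cam in('scene','top'):
    im=cv2.imread(f'pics/{cam[0]}{tag}.png')
    for y in (-.040,-.043,-.046,-.049,-.051):
        g=prof(cam,im,y,.044).mean(1); b=cv2.GaussianBlur(g[:,None],(1,81),0)[:,0]; 
        from scipy.ndimage import median_filter
        w=np.clip(median_filter(g,61)-g,0,None); i=w.argmax(); k=slice(max(0,i-12),i+13); ww=w[k]; print(cam,'line y',y,round(1e3*(xs[k]*ww).sum()/ww.sum(),2),'depth',round(w.max()))
    for y in (-.053,-.054,-.055,-.056,-.057,-.059,-.061):
        p=prof(cam,im,y,.046); w=np.clip(p[:,2]-p[:,0]-30,0,None); w*=w>.5*w.max()
        on=xs[w>0]; print(cam,'nose y',y,round(1e3*(xs*w).sum()/max(w.sum(),1),2),'peak',round(w.max()),'span',(on.min().round(4),on.max().round(4)) if len(on) else '')
import sys; meas(sys.argv[1])
E
python3 meas.py 7
```

```text
scene line y -0.04 -87.44 depth 37
scene line y -0.043 -87.48 depth 35
scene line y -0.046 -86.57 depth 56
scene line y -0.049 -86.31 depth 44
scene line y -0.051 -85.58 depth 44
scene nose y -0.053 -91.79 peak 7 span (np.float64(-0.0927), np.float64(-0.0905))
scene nose y -0.054 -89.82 peak 23 span (np.float64(-0.093), np.float64(-0.086))
scene nose y -0.055 -89.31 peak 33 span (np.float64(-0.093), np.float64(-0.0852))
scene nose y -0.056 -88.78 peak 40 span (np.float64(-0.0927), np.float64(-0.0845))
scene nose y -0.057 -88.26 peak 46 span (np.float64(-0.0925), np.float64(-0.0837))
scene nose y -0.059 -87.6 peak 46 span (np.float64(-0.0925), np.float64(-0.0825))
scene nose y -0.061 -87.34 peak 48 span (np.float64(-0.0922), np.float64(-0.082))
top line y -0.04 -85.48 depth 41
top line y -0.043 -86.02 depth 30
top line y -0.046 -86.11 depth 40
top line y -0.049 -86.1 depth 32
top line y -0.051 -85.12 depth 23
top nose y -0.053 0.0 peak 0 span 
top nose y -0.054 -91.62 peak 8 span (np.float64(-0.092), np.float64(-0.0912))
top nose y -0.055 -90.11 peak 46 span (np.float64(-0.0927), np.float64(-0.087))
top nose y -0.056 -88.0 peak 77 span (np.float64(-0.0925), np.float64(-0.083))
top nose y -0.057 -87.39 peak 76 span (np.float64(-0.0922), np.float64(-0.0825))
top nose y -0.059 -87.76 peak 61 span (np.float64(-0.0922), np.float64(-0.0832))
top nose y -0.061 -87.69 peak 55 span (np.float64(-0.0917), np.float64(-0.0835))
```

The line is at about -86.1 and the nose at about -87.6, so I'll pull 1.5 mm further.

```bash
python3 - <<'E'
from h import *
from fit import F,inv
X=np.array([.5957,.166,np.radians(10.45)])
arm.movel(F([-.085-.0545,0,.224],X)[0],feed=.02); arm.dwell(.4)
s=arm.get_state(); print(s['time'],s['grip_width'],s['grip_force'],inv(s['eef_pos'],X),s['force'])
snap('scene','s8'); snap('top','t8')
u=np.mgrid[0:240,0:400]; P=np.c_[(-.115+u[1].ravel()*.000125),(-.068+(239-u[0].ravel())*.000125),np.full(96000,.045)]
o=[]
for cam in('scene','top'):
    q=proj(cam,F(P,X)).astype(np.float32).reshape(240,400,2); o.append(cv2.remap(cv2.imread(f'pics/{cam[0]}8.png'),q[...,0],q[...,1],cv2.INTER_CUBIC))
cv2.imwrite('pics/r8.png',cv2.convertScaleAbs(np.vstack(o),alpha=1.7))
E
python3 meas.py 8 | grep -E "line|0.05[679]"
```

```text
27.1667 0.13019506560410266 59.23916280269623 [[-0.13836638 -0.0001691 ]] [ 7.36567204 -0.84911212  0.31479804]
scene line y -0.04 -88.95 depth 33
scene line y -0.043 -88.54 depth 47
scene line y -0.046 -88.45 depth 34
scene line y -0.049 -87.71 depth 35
scene line y -0.051 -87.08 depth 21
scene nose y -0.056 -88.01 peak 51 span (np.float64(-0.0922), np.float64(-0.084))
scene nose y -0.057 -87.47 peak 67 span (np.float64(-0.0917), np.float64(-0.0835))
scene nose y -0.059 -86.68 peak 81 span (np.float64(-0.0912), np.float64(-0.0827))
top line y -0.04 -87.37 depth 50
top line y -0.043 -87.67 depth 36
top line y -0.046 -87.0 depth 30
top line y -0.049 -86.85 depth 43
top line y -0.051 -87.47 depth 19
top nose y -0.056 -88.03 peak 78 span (np.float64(-0.0925), np.float64(-0.083))
top nose y -0.057 -87.34 peak 76 span (np.float64(-0.0922), np.float64(-0.0825))
top nose y -0.059 -87.28 peak 66 span (np.float64(-0.092), np.float64(-0.0827))
```

View pics/r8.png

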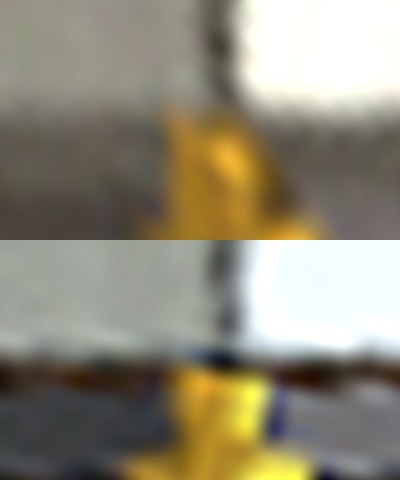

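In both rectified views the index line (x≈222) meets the middle of the nose (about 170–270).

```bash
python3 -c "
from cell import hand_in
print(hand_in())"
```

```text
the job is handed in; nothing more can be done
None
```

I seated the cell in the pocket, shut the lever over it and drew the slide out until its index line stood within about 0.5 mm of the middle of the brass nose; I handed the job in at about 27 s with the gripper still holding the pull.

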